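Close the hasp of the packed dish case

TASK

The low, wide metal case is packed with culture dishes and is about to be carried away: swing the open hasp on its lid over and press it fully down, so that it lies flat with the staple standing through its slot. The tall, square case is still to be filled: leave its hasp standing open.

Things in the scene. Friction and masses are not known exactly. Their poses are not given: they have to be found in the camera images.
- dish_case: Low, wide aluminium case to fasten, 130 (x) x 170 (y) x 50 mm high, fixed. Origin: centre of its underside, z up; its x points from staple to hinge (away from the robot at yaw 0), y along the hinge line. Hinge line at x = 42, z = 54 mm; hasp centred on y = 0. Staple: steel loop 17 mm long (x), 5 wide, on the lid at x = -28, y = 0, top at z = 66 mm.
- dish_hasp (a joint): Its hasp, rad. 0: closed, flat, pointing to the case's -x; 1.57: upright; more: leaning back (stop 2.4). Starts nearly upright. Steel strap 34 mm wide, 4 thick (centred on the hinge line), reaching 107 mm from it; slot from 58 to 82 mm, 12 wide; plain plate from 8 to 58 mm. The stiff hinge (0.045 N m) holds it wherever left, no spring: push it all the way, 1 to 2 N.
- vial_case: The tall, square aluminium case that is left alone, 100 x 100 x 85 mm high, fixed to the worktop. Origin at the centre of its underside, axes as for the low case. Its hinge line passes through (x, z) = (32, 89) mm.
- vial_hasp (a joint): Angle of the hasp of the tall case, rad, counted in the same way (0 closed, 1.57 upright). The strap reaches 79 mm from its hinge line and stands open; it is to stay so.
Not all that is in view belongs to the job. What is shaped like the dish_case but orange is not meant.

How it is judged:
At the end, for the whole second after the job is handed in: The hasp of the low, wide case lies flat over its staple (within 0.12 rad, about 7 degrees, of fully closed) and is at rest; the hasp of the tall case still stands open (above 1.1 rad) (value of joint dish_hasp below 0.12 rad and velocity of joint dish_hasp between -0.05 and 0.05 rad/s and value of joint vial_hasp above 1.1 rad); the robot touches nothing.
It fails at once if the hasp of the tall case is swung away from its open position (below 1.1 or above 2.2 rad) (value of joint vial_hasp below 1.1 rad or value of joint vial_hasp above 2.2 rad).
It also fails if it takes over 29 s, if anything falls off the work surface, if the arm or the gripper's body presses on something with over 40 N, if the wrist force passes 120 N, or if a joint passes its speed limit or range.

ROBOT

A 7-joint arm with a two-finger parallel gripper is mounted at the origin on a cart in front of the work surface, level with it; the furniture and walls round the work are solid. World frame = base frame: x ahead of the robot, y to its left, z up, the work surface at z = 0. Lengths are in m, angles in rad, forces in N, time in s.
With the tool pointing down it reaches from about 0.4 to 0.85 m from the base axis. Payload 4.5 kg.
Tool frame: the origin (TCP) lies at the very end of the fingers, on their centre line; the grasp point (between the pads) lies 19 mm behind it; z points along the fingers, y is the line along which they close (so a half turn about z gives the same grasp; the last joint's range is limited). The gripper opens to 88 mm and grips with 3 to 60 N. Pads are 18 mm wide; open, the fingers measure 123 mm over their backs; the gripper's body (75 mm by 187 mm) begins 45 mm behind the grasp point.
Start: joints at [-1.225, 0.689, -0.195, 1.565, 0.157, 0.902, -0.215], TCP at [0.192, 0.595, 0.239] pointing down, gripper open.
Joint ranges: [-3.01, 3.01], [-0.46, 2.08], [-1.47, 1.51], [0.13, 2.56], [-1, 4.14], [0.04, 2.09], [-2.66, 2.66]. Speed limits (rad/s): [2.57, 2.57, 3.14, 3.14, 3.14, 3.14, 3.14].

INTERFACE

Orientations are given as a unit quaternion [x, y, z, w].
In Python, from plant import r, eyes, nets gives the robot as it stands.
- The arm moves only by the shell command python3 -m pendant 'ROWS' [FORCE]. ROWS is JSON, a list of rows, each an object of numbers: "claw": the opening, from 0 (shut) to 1 (fully open); "dx", "dy", "dz": the shift along the world's x, y, z in mm; "twist": the turn about the world's z in rad. In form: [{"claw": .., "dx": .., "dy": .., "dz": .., "twist": ..}, ...]. A call has 1 to 8 rows; each row is the pose to reach, as a shift and turn from the pose commanded when the call began; what a row does not reach only later rows make up. A row lasts 1/10 s, in which the tool goes at most 50 mm and 8.59 degrees, less where a joint would pass 70% of its speed; a pose out of reach is approached as far as the arm can. A call with a gripper value outside its range is refused whole. The fingers move at their own pace and stop on an object; FORCE is the grip in N (left out, the last holds). Time passes only in rows, so rows that repeat a pose let the fingers close. It gives the time, the measured TCP pose, the force, the opening and the grip force at its end, in the units of the state.
- r.get_state(): the state, without advancing time (a new reading comes with each control period).
- eyes.snapshot(name): name is "scene" or "top"; returns (picture, depth): 384x512x3 uint8, blue, green, red; 384x512 float32, m along the optical axis (not along the pixel's ray), 0 where there is no reading.
- eyes.camera_info(name): a dict with "K" (3x3 intrinsics, pixels), "D" ([k1, k2, p1, p2, k3] as OpenCV has them; the pictures are not rectified), "world_to_cam" (4x4, takes a point from world to camera coordinates). Camera axes: x right, y down, z forward; pixel columns grow to the right and rows downward; lengths in m; the calibration is good to about 2 mm. A picture is of the moment at which its call begins. camera_info takes no time and is no camera call.
- r.finish_job(): hands the job in; it is judged then, once.
Trained networks look in the newest picture that a camera, given by its name, has taken for a name from the list of things; names that differ only in an ending like _2 or _b are one class to them, and where a whole thing is asked for, a point or a joint stands for the part that bears it (a point fixed in the world has none). Each returns a list of dicts, best first, with "confidence" (0 to 1); they miss things now and then, are a little off and sometimes report something else, mostly with a low value. They report only what shows in the picture. A call takes as long as a camera call. They do not tell look-alikes from the thing itself.
- nets.spot_in(camera, query): "box" ([left, top, width, height] as shares, 0 to 1, of the picture: columns of its width, rows of its height, round what is visible of it).
- nets.place_of(camera, query): "position" ([column, row] as shares, 0 to 1, of the picture: columns of its width, rows of its height: a listed point, or the origin of a listed thing).
The state is a dict: "clock": time; "q": joint angles; "qd": joint speeds; "joint_torque": joint torques, N m; "tool_pos": TCP position; "eef_rot": TCP orientation; "contact_force": force on the tool from outside, world axes, zero at the start; "moment": the same for the moment, N m; "opening": opening from 0.0 (shut) to 1.0 (fully open); "finger_force": force on a finger pad.
Only numpy, scipy, OpenCV 4.12 (cv2) and the standard library are available. Lean on these libraries where they do the work, as an engineer would, in place of code of your own. Each camera call takes 0.05 s, during which the arm holds its last target. There are 200 camera calls.

## Working session

There is one attempt and no reset: what is moved stays moved. The work goes in short steps, Python scripts to look and compute and a shell command to move; the robot and the scene stay as the last step left them, time stands still between calls to the robot, and variables do not carry over. Pictures are saved under pics/ and viewed, at most 10 in all, crops included, and the job is handed in when it is done.

```bash
mkdir -p pics
python3 - <<'E'
from plant import r,eyes,nets
import cv2,numpy as np
for c in("scene","top"):
    im,d=eyes.snapshot(c); cv2.imwrite(f"pics/{c}1.png",im); np.save(f"pics/{c}_d.npy",d)
    for q in("dish_case","dish_hasp","vial_case"):
        print(c,q,[(np.round(x["confidence"],2),np.round(np.array(x["box"])*[512,384,512,384])) for x in nets.spot_in(c,q)])
s=r.get_state();print(s["clock"],s["tool_pos"],s["eef_rot"])
E
```

```text
scene dish_case [(np.float64(0.9), array([227., 171.,  49.,  58.])), (np.float64(0.73), array([280., 265.,  72.,  62.]))]
scene dish_hasp [(np.float64(0.65), array([291., 275.,  44.,  16.])), (np.float64(0.53), array([262., 173.,   3.,  27.]))]
scene vial_case [(np.float64(0.67), array([227., 171.,  50.,  60.])), (np.float64(0.58), array([192., 143.,  22.,  39.]))]
top dish_case [(np.float64(0.98), array([356., 203.,  57.,  48.])), (np.float64(0.88), array([223., 179.,  54.,  50.]))]
top dish_hasp [(np.float64(0.51), array([378., 215.,  16.,  32.]))]
top vial_case [(np.float64(0.96), array([121., 188.,  43.,  35.]))]
0.4 [0.19168078 0.59480867 0.23862524] [ 1.55268700e-01  9.87872270e-01 -9.53267688e-05 -2.24118514e-05]
```

View pics/scene1.png

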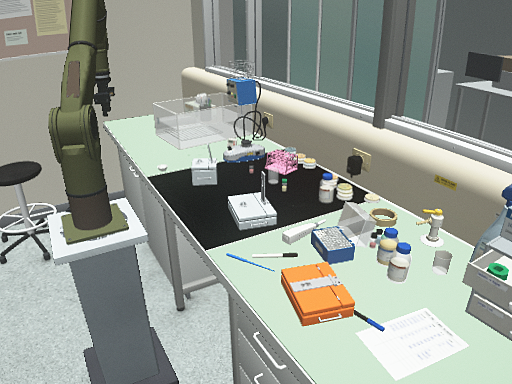

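View pics/top1.png

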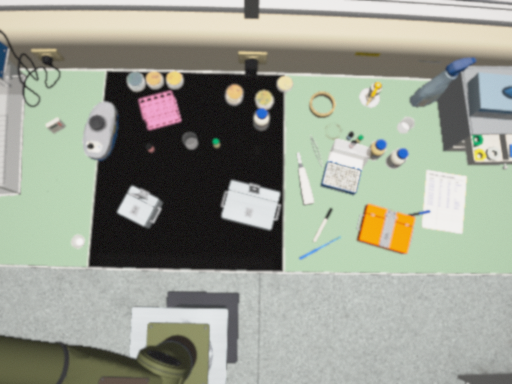

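The candidates for the low case are the grey one at top (250,204) / scene (252,208) and the orange one at top (386,229) / scene (316,292). The grey one is meant, because orange is excluded. The tall square case is at top (140,206) / scene (204,170). Next I measure the grey case and confirm it in a crop.

```bash
cat > h.py <<'E'
from plant import r,eyes,nets
import cv2,numpy as np
def cloud(c,d,box):
    i=eyes.camera_info(c);K=np.array(i["K"]);D=np.array(i["D"]);T=np.linalg.inv(np.array(i["world_to_cam"]))
    x,y,w,h=box;u,v=np.meshgrid(np.arange(x,x+w),np.arange(y,y+h));z=d[v,u].ravel()
    n=cv2.undistortPoints(np.stack([u.ravel(),v.ravel()],1).astype(np.float64)[:,None],K,D)[:,0]
    P=np.c_[n*z[:,None],z]@T[:3,:3].T+T[:3,3]
    return P[z>0],np.c_[u.ravel(),v.ravel()][z>0]
E
python3 - <<'E'
from h import *
d=np.load("pics/top_d.npy")
for n,b,zl,zh in(("dish",(210,170,80,70),.035,.062),("vial",(110,180,60,55),.075,.095)):
    P,_=cloud("top",d,b)
    print(n,"zpct",np.percentile(P[:,2],[5,50,75,90,99]))
    L=P[(P[:,2]>zl)&(P[:,2]<zh)]
    print(len(L),cv2.minAreaRect((L[:,:2]*1000).astype(np.float32)),np.median(L[:,2]))
    H=P[P[:,2]>zh+.006]
    print("high",np.round(H[np.argsort(H[:,2])],3)[::max(1,len(H)//14)].tolist())
ds=np.load("pics/scene_d.npy")
for b in((220,165,60,70),(188,138,34,52)):
    P,_=cloud("scene",ds,b); H=P[(P[:,2]>.072 if b[0]==220 else P[:,2]>.105)&(P[:,0]<.8)]
    print(len(H),np.round(H[np.argsort(H[:,2])],3)[::max(1,len(H)//14)].tolist())
i=[cv2.imread(f"pics/{c}1.png") for c in("top","scene")]
cv2.imwrite("pics/crop.png",np.hstack([cv2.resize(i[0][170:240,210:290],(400,350),interpolation=2),cv2.resize(i[1][165:235,215:295],(400,350),interpolation=2)]))
E
```

```text
dish zpct [-0.00533869  0.00156078  0.04763623  0.05128878  0.09736434]
1863 ((494.31048583984375, -226.61148071289062), (169.99087524414062, 129.7614288330078), 76.72537231445312) 0.04935114474114788
high [[0.533, -0.239, 0.069], [0.531, -0.249, 0.081], [0.533, -0.242, 0.086], [0.534, -0.239, 0.097], [0.53, -0.251, 0.104], [0.538, -0.225, 0.109], [0.534, -0.232, 0.112], [0.538, -0.222, 0.127], [0.536, -0.229, 0.138], [0.534, -0.235, 0.147], [0.539, -0.222, 0.153], [0.535, -0.228, 0.156], [0.541, -0.231, 0.158], [0.541, -0.228, 0.159], [0.535, -0.25, 0.161]]
vial zpct [-0.00526592  0.00124335  0.08109649  0.08600347  0.12564068]
873 ((478.3052978515625, 140.1425323486328), (102.68423461914062, 103.93658447265625), 66.6340103149414) 0.08450658993157267
high [[0.512, 0.139, 0.102], [0.499, 0.112, 0.105], [0.51, 0.139, 0.113], [0.496, 0.115, 0.117], [0.498, 0.119, 0.125], [0.501, 0.129, 0.127], [0.496, 0.119, 0.138], [0.494, 0.12, 0.148], [0.489, 0.119, 0.161], [0.501, 0.145, 0.162], [0.5, 0.134, 0.165], [0.494, 0.125, 0.165], [0.497, 0.137, 0.166], [0.5, 0.14, 0.168], [0.5, 0.136, 0.168], [0.49, 0.117, 0.17]]
104 [[0.534, -0.25, 0.072], [0.536, -0.239, 0.078], [0.532, -0.253, 0.085], [0.537, -0.251, 0.091], [0.537, -0.251, 0.098], [0.535, -0.254, 0.103], [0.539, -0.228, 0.111], [0.54, -0.233, 0.116], [0.539, -0.234, 0.124], [0.539, -0.228, 0.13], [0.539, -0.227, 0.136], [0.534, -0.249, 0.142], [0.535, -0.248, 0.149], [0.539, -0.228, 0.155], [0.538, -0.236, 0.162]]
30 [[0.503, 0.116, 0.106], [0.51, 0.131, 0.109], [0.499, 0.116, 0.116], [0.503, 0.124, 0.121], [0.495, 0.115, 0.125], [0.497, 0.118, 0.128], [0.493, 0.108, 0.136], [0.496, 0.116, 0.138], [0.509, 0.144, 0.14], [0.495, 0.121, 0.145], [0.496, 0.123, 0.152], [0.496, 0.123, 0.156], [0.494, 0.117, 0.163], [0.497, 0.125, 0.164], [0.497, 0.133, 0.166]]
```

View pics/crop.png

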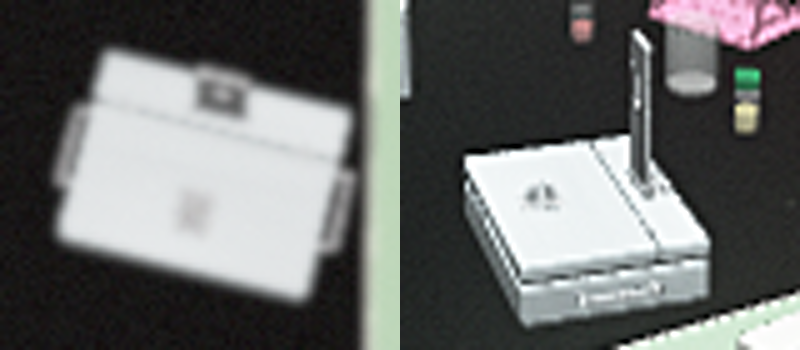

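The enlarged crop shows the low, wide, bare-metal case. Its hasp stands upright at the back, at crop right (640,110), with the staple at (540,195). Its size of 170 x 130 and lid at z≈50 mm fit the description. Yaw is about -13.3°, and the hinge is at (0.535, -0.236). I will close the fingers and go behind the strap, to about (0.569, -0.244).

```bash
python3 -m pendant '[{"claw":0,"dx":190,"dy":-420,"dz":15,"twist":0.08},{"claw":0,"dx":190,"dy":-420,"dz":15,"twist":0.08},{"claw":0,"dx":190,"dy":-420,"dz":15,"twist":0.08},{"claw":0,"dx":190,"dy":-420,"dz":15,"twist":0.08},{"claw":0,"dx":190,"dy":-420,"dz":15,"twist":0.08},{"claw":0,"dx":190,"dy":-420,"dz":15,"twist":0.08},{"claw":0,"dx":190,"dy":-420,"dz":15,"twist":0.08},{"claw":0,"dx":190,"dy":-420,"dz":15,"twist":0.08}]' 20
```

```text
clock: 1.2
tool_pos: [0.3572, 0.2289, 0.2521]
eef_rot: [0.115, 0.993, 0.0, 0.0]
contact_force: [1.0, 1.0, 0.5]
opening: 0.295
finger_force: 0.0
```

```bash
python3 -m pendant '[{"claw":0,"dx":212,"dy":-473,"dz":0,"twist":0},{"claw":0,"dx":212,"dy":-473,"dz":0,"twist":0},{"claw":0,"dx":212,"dy":-473,"dz":0,"twist":0},{"claw":0,"dx":212,"dy":-473,"dz":0,"twist":0},{"claw":0,"dx":212,"dy":-473,"dz":0,"twist":0},{"claw":0,"dx":212,"dy":-473,"dz":0,"twist":0},{"claw":0,"dx":212,"dy":-473,"dz":0,"twist":0},{"claw":0,"dx":212,"dy":-473,"dz":0,"twist":0}]' 20
```

```text
clock: 2.0
tool_pos: [0.5207, -0.1365, 0.252]
eef_rot: [0.116, 0.993, 0.0, 0.0]
contact_force: [1.4, 0.2, -0.1]
opening: 0.003
finger_force: 0.0
```

```bash
python3 -m pendant '[{"claw":0,"dx":48,"dy":-108,"dz":0,"twist":0},{"claw":0,"dx":48,"dy":-108,"dz":0,"twist":0},{"claw":0,"dx":48,"dy":-108,"dz":0,"twist":0},{"claw":0,"dx":48,"dy":-108,"dz":0,"twist":0},{"claw":0,"dx":48,"dy":-108,"dz":-40,"twist":0},{"claw":0,"dx":48,"dy":-108,"dz":-40,"twist":0}]' 20
python3 - <<'E'
from h import *
im,d=eyes.snapshot("scene")
cv2.imwrite("pics/ap.png",cv2.resize(im[120:250,180:340],(800,650),interpolation=2)[:600])
E
```

```text
clock: 2.6
tool_pos: [0.5647, -0.2398, 0.208]
eef_rot: [0.115, 0.993, 0.001, -0.005]
contact_force: [-0.6, -0.1, 0.0]
opening: 0.008
finger_force: 0.0
```

View pics/ap.png

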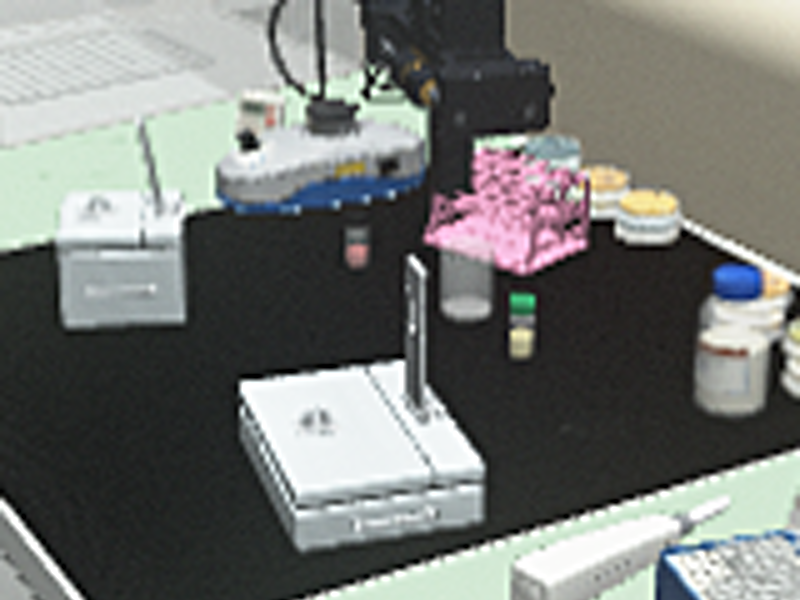

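The fingers (crop column 455, just above and behind the strap at column 415) are clear of the hasp. I go down and begin the push.

```bash
python3 -m pendant '[{"claw":0,"dx":0,"dy":0,"dz":-45,"twist":0},{"claw":0,"dx":0,"dy":0,"dz":-90,"twist":0},{"claw":0,"dx":0,"dy":0,"dz":-92,"twist":0},{"claw":0,"dx":0,"dy":0,"dz":-92,"twist":0},{"claw":0,"dx":-10,"dy":2,"dz":-92,"twist":0},{"claw":0,"dx":-19,"dy":4,"dz":-92,"twist":0},{"claw":0,"dx":-24,"dy":6,"dz":-92,"twist":0},{"claw":0,"dx":-29,"dy":7,"dz":-92,"twist":0}]' 20
```

```text
clock: 3.45
tool_pos: [0.5399, -0.2355, 0.1215]
eef_rot: [0.116, 0.993, -0.0, 0.002]
contact_force: [0.0, 0.4, 0.1]
opening: 0.004
finger_force: 0.3
```

```bash
python3 -m pendant '[{"claw":0,"dx":-8,"dy":2,"dz":-3,"twist":0},{"claw":0,"dx":-16,"dy":4,"dz":-6,"twist":0},{"claw":0,"dx":-22,"dy":5,"dz":-10,"twist":0},{"claw":0,"dx":-28,"dy":7,"dz":-16,"twist":0},{"claw":0,"dx":-33,"dy":8,"dz":-22,"twist":0},{"claw":0,"dx":-37,"dy":9,"dz":-28,"twist":0},{"claw":0,"dx":-37,"dy":9,"dz":-28,"twist":0}]' 20
python3 - <<'E'
from h import *
im,d=eyes.snapshot("scene")
cv2.imwrite("pics/mid.png",cv2.resize(im[140:240,210:310],(600,600),interpolation=2))
E
```

```text
clock: 4.15
tool_pos: [0.5007, -0.226, 0.0906]
eef_rot: [0.116, 0.993, 0.0, -0.001]
contact_force: [-0.0, 0.1, -1.1]
opening: 0.004
finger_force: 0.0
```

View pics/mid.png

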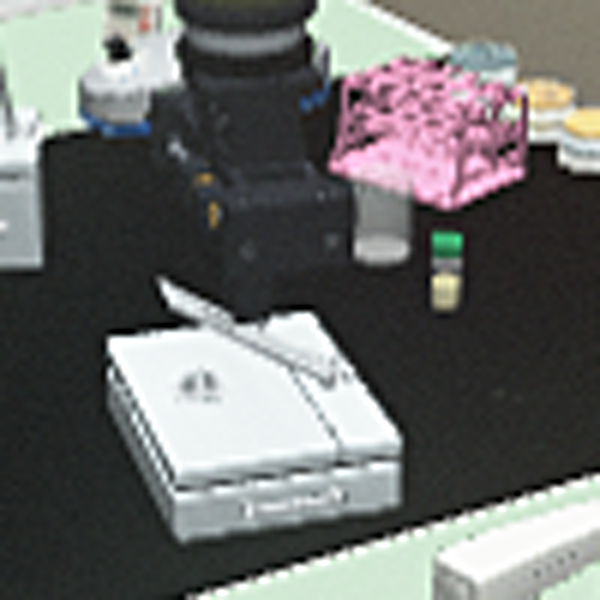

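The strap (from (335,375) to (165,285) in the crop) is about half down under the fingers. I now press it down.

```bash
python3 -m pendant '[{"claw":0,"dx":-3,"dy":1,"dz":-6,"twist":0},{"claw":0,"dx":-5,"dy":1,"dz":-12,"twist":0},{"claw":0,"dx":-6,"dy":2,"dz":-18,"twist":0},{"claw":0,"dx":-7,"dy":2,"dz":-24,"twist":0},{"claw":0,"dx":-7,"dy":2,"dz":-29,"twist":0},{"claw":0,"dx":-7,"dy":2,"dz":-33,"twist":0},{"claw":0,"dx":-7,"dy":2,"dz":-35,"twist":0},{"claw":0,"dx":-7,"dy":2,"dz":-35,"twist":0}]' 20
```

```text
clock: 5.0
tool_pos: [0.4952, -0.2243, 0.0566]
eef_rot: [0.116, 0.993, 0.0, 0.0]
contact_force: [0.1, 0.4, 0.1]
opening: 0.009
finger_force: 0.0
```

Almost flat. I press in small steps until the force rises.

```bash
python3 -m pendant '[{"claw":0,"dx":0,"dy":0,"dz":-1,"twist":0},{"claw":0,"dx":0,"dy":0,"dz":-2,"twist":0},{"claw":0,"dx":0,"dy":0,"dz":-2,"twist":0}]' 20
```

```text
clock: 5.3
tool_pos: [0.4954, -0.2244, 0.0563]
eef_rot: [0.116, 0.993, -0.0, 0.001]
contact_force: [-2.9, 1.6, 14.3]
opening: 0.005
finger_force: 7.1
```

A firm 14 N at z = 56.3 mm means the strap is flat (its top is expected at 56). I lift off and check.

```bash
python3 -m pendant '[{"claw":0,"dx":0,"dy":0,"dz":10,"twist":0},{"claw":0,"dx":0,"dy":0,"dz":50,"twist":0},{"claw":0,"dx":0,"dy":0,"dz":100,"twist":0},{"claw":0,"dx":0,"dy":0,"dz":150,"twist":0},{"claw":0,"dx":0,"dy":0,"dz":180,"twist":0},{"claw":0,"dx":0,"dy":0,"dz":180,"twist":0},{"claw":0,"dx":0,"dy":0,"dz":180,"twist":0}]' 20
python3 - <<'E'
from h import *
im,d=eyes.snapshot("scene")
cv2.imwrite("pics/end.png",cv2.resize(im[130:240,180:320],(764,600),interpolation=2))
P,_=cloud("scene",d,(220,165,60,70))
c,s=np.cos(np.radians(-13.3)),np.sin(np.radians(-13.3))
L=(P-[.4943,-.2266,0])@np.array([[c,-s,0],[s,c,0],[0,0,1]])*1000
for a in range(-70,50,10):
    m=(abs(L[:,1])<15)&(L[:,0]>=a)&(L[:,0]<a+10)&(L[:,2]<150)
    print(a,m.sum(),np.round(np.percentile(L[m,2],[10,50,90])) if m.any() else "")
E
```

```text
clock: 6.0
tool_pos: [0.4951, -0.2246, 0.2352]
eef_rot: [0.116, 0.993, -0.0, 0.001]
contact_force: [0.1, -0.8, -1.0]
opening: 0.006
finger_force: 0.0
-70 35 [ 1. 25. 55.]
-60 17 [ 2. 57. 60.]
-50 12 [56. 57. 58.]
-40 16 [54. 57. 59.]
-30 12 [53. 58. 66.]
-20 12 [51. 57. 59.]
-10 11 [56. 57. 60.]
0 13 [53. 57. 58.]
10 12 [55. 57. 57.]
20 10 [56. 57. 59.]
30 15 [52. 58. 59.]
40 11 [57. 59. 61.]
```

View pics/end.png

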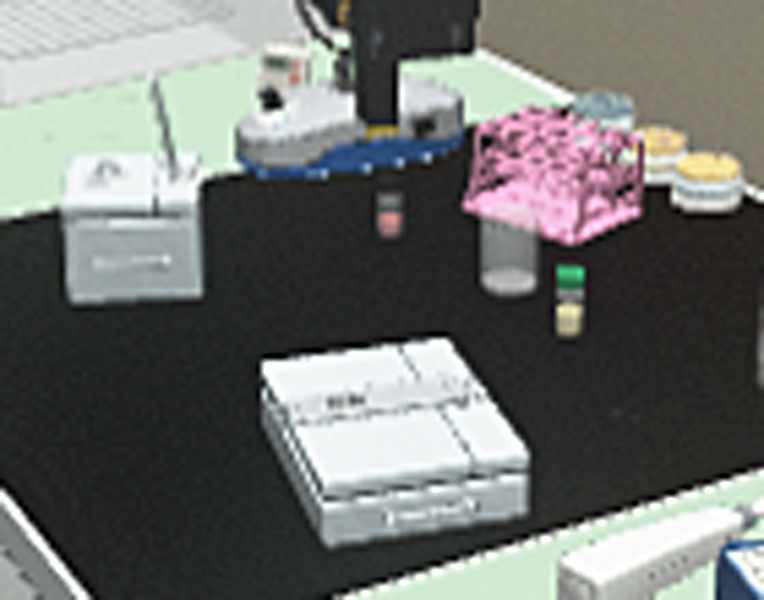

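The strap lies flat across the lid, about 57 mm high along its whole length, with the staple standing through the slot at (345,400). The tall case's hasp still stands at (165,125), and the gripper is clear.

```bash
python3 -c "
from plant import r
print(r.finish_job())"
```

```text
the job is handed in; nothing more can be done
None
```

The job is handed in: the low case's hasp is pressed flat with the staple through its slot, and the tall case's hasp was left standing open; the hand-in call returned no verdict.

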